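# Flux jar back in the revolving stand, brought to the front and held

## Task

Put the squat jar with the broad ribbed screw lid back into the empty cup of the revolving jar stand, setting it down rather than dropping it, then turn the stand by its cross handle, without whirling it, until that jar stands at the front, directly behind the brush rest. Finish still gripping the handle with the stand held steady there, so that it cannot turn while I unscrew the lid: do not let go. Leave the other things on the bench where they lie.

Things in the scene. Friction and masses are not known exactly. Their poses are not given: they have to be found in the camera images.
- jar_mid (a point): Centre (half-way up) of the loose squat jar: white pot with a broad ribbed screw lid, round, 58 mm across and 50 mm high, about 0.13 kg, standing upright on the bench (its base is 25 mm below this point). Stiff straight sides, can be gripped anywhere between 5 and 45 mm above its base. z axis up its axis.
- empty_cup (a point): Centre of the floor of the one empty cup of the revolving stand, level with the top of the tray, 36 mm above the bench; turns with the tray. The cup is a round wooden collar, 63 mm inside, 71 mm outside, its rim 12 mm above this floor, its centre 66 mm from the turning axis. The seated jar's centre stands 25 mm above this point.
- jar_stand: Fixed foot of the revolving stand; origin on the turning axis, at bench height; -x points to its front. Carries a round tray 213 mm across with four cups a quarter turn apart. Three are full (things fixed in them): on both sides of the empty cup a corked glass jar, 46 mm across, top 100 mm above the bench; opposite it a thread spool, 38 mm across, top 82 mm above the bench.
- front_spot (a point): The front place, fixed: the point over which the jar's centre must stand at the end, 66 mm from the axis towards the brush rest, at the height of the cup's floor. The brush rest (two wire forks with a flux brush lying across, top 36 mm above the bench, 105 mm wide) is fixed to the foot, 125 mm from the axis, on the side that faces roughly towards the robot.
- handle: Cross handle on the stand's post; turns with the tray. Origin: middle of the bar, on the turning axis, 106 mm above the bench. Wooden bar, level along x, 64 mm long, 18 mm thick. Seen from above, x lies 45 degrees counter-clockwise of the direction from the empty cup to the axis: bar and its two sides look between the cups. The post below is 16 mm thick. 40 mm of room on each side of the bar.
- carousel (a joint): Turning angle of the tray, radians, counter-clockwise from above positive, no end stops; at 0 (or any whole turn) the empty cup is at the front place. Runs freely on a bearing with little friction (0.03 N m) and stays where it is left.
- flux_jar: The same squat jar, origin at the centre of its base.
- bench_vice: Small steel vice bolted to the bench (fixed), about 130 mm long along its x axis, 75 mm wide and 80 mm high; origin under it. An obstacle to keep clear of.
- ply_form: Upright plywood form (fixed), a thin half-round board on edge, 330 mm long along y, 260 mm high at its middle, behind the stand on the right; origin under its middle. An obstacle.
- salve_tin: Flat round white tin, 62 mm across, 18 mm high, origin under its centre; a bystander.
- tweezers: Steel soldering tweezers with wooden grips, 145 mm long along x, 22 mm wide, 10 mm high, lying on the marble board (22 mm high) at the left; a bystander.
- pliers: Pliers, 136 mm long along x, 60 mm wide, 10 mm high, lying near the right edge of the bench; a bystander.
- silver_cuff: Open silver bracelet cuff, 44 by 54 mm, 12 mm high, lying near the right edge of the bench; a bystander.

How it is judged:
By the outcome, as a careful person would: the job done as asked, in the order asked, and still so for the second after the job is handed in, while the arm keeps its last pose, push and grip.
It also fails if it takes over 51 s, if anything falls off the work surface, if the arm or the gripper's body presses on something with over 40 N, if the wrist force passes 120 N, or if a joint passes its speed limit or range.

## Robot

A 6-joint arm with a two-finger parallel gripper is mounted at the origin on a cart in front of the work surface, level with it; the furniture and walls round the work are solid. World frame = base frame: x ahead of the robot, y to its left, z up, the work surface at z = 0. Lengths are in m, angles in degrees, forces in N, time in s.
With the tool pointing down it reaches from about 0.25 to 0.725 m from the base axis. Payload 9.7 kg.
Tool frame: the origin (TCP) lies midway between the tips of the shut fingers; the grasp point (between the pads) lies bot.grasp_offset behind it (bot.grasp_offset is the distance from the TCP to the grasp point, in m); x points along the fingers, y is the direction in which the jaws open and shut, and the axes are right-handed (so a half turn about x gives the same grasp; the last joint's range is limited). The gripper opens to 85 mm and grips with 20 to 120 N. Pads are 22 mm wide; open, the fingers measure 114 mm over their backs; the gripper's body (76 mm by 85 mm) begins 54 mm behind the grasp point. The pads swing forward as they close: fully open they stand 13 mm farther back than shut.
Start: joints at [70.989, 4.979, 10.078, 95.1, 0, 90], TCP at [0.179, 0.52, 0.231] pointing down, gripper open.
Joint ranges: [-179.16, 179.16], [-48.56, 103.87], [-65.8, 70.77], [-126.05, 130.52], [-82.76, 87.17], [-180, 180]. Speed limits (degrees/s): [127.2, 127.2, 147.25, 180, 180, 180].

## Interface

Orientations are given as [roll, pitch, yaw] about the fixed x, y, z axes, in that order (R = Rz(yaw) Ry(pitch) Rx(roll)).
In Python, from workcell import status, camera, bot gives the robot as it stands.
- The arm moves only by the shell command python3 -m jog 'ROWS' [OPENING] [FORCE]. ROWS is text: rows parted by semicolons, each of 4 numbers parted by spaces: the shift along the tool's x, y, z in mm, then the turn about the tool's x in degrees. A call has exactly 8 rows; each row is the pose to reach, as a shift and turn from the pose commanded when the call began, along the tool's axes at that moment; what a row does not reach only later rows make up. A row lasts 1/8 s, in which the tool goes at most 62.5 mm and 10.7 degrees, less where a joint would pass 70% of its speed; a pose out of reach is approached as far as the arm can. A call with a gripper value outside its range is refused whole. OPENING is the opening, from 0 (shut) to 1 (fully open), set as the call begins (- or left out, the last holds). The fingers move at their own pace and stop on an object; FORCE is the grip in N (left out, the last holds). Time passes only in rows, so rows that repeat a pose let the fingers close, or fill a call up. It gives the time, the measured TCP pose, the force and the opening at its end, in the units of the state.
- status.get_obs(): the state, without advancing time (a new reading comes with each control period).
- camera(name): name is "scene" or "top"; returns a dict with "color" (420x560x3 uint8, red, green, blue), "vfov" (degrees; the focal length in pixels is half the picture's height over the tangent of half this angle, whatever the lens; pixels are square), "cx", "cy" (the principal point, pixels), "D" ([k1, k2, p1, p2, k3] as OpenCV has them; the pictures are not rectified), "rvec" (rotation vector, rad) and "tvec" (3), from world to camera coordinates, as OpenCV has them. Camera axes: x right, y down, z forward; pixel columns grow to the right and rows downward; lengths in m; the calibration is good to about 2 mm. A picture is of the moment at which its call begins. There is no depth.
- bot.job_done(): hands the job in, once; it reports no verdict.
The state is a dict: "time": time; "q": joint angles; "qd": joint speeds; "joint_efforts": joint torques, N m; "ee_pos": TCP position; "tcp_rot": TCP orientation; "wrist_force": force on the tool from outside, world axes, zero at the start; "torque": the same for the moment, N m; "opening": finger opening in m.
Only numpy, scipy, OpenCV 4.12 (cv2) and the standard library are available. Lean on these libraries where they do the work, as an engineer would, in place of code of your own. Each camera call takes 0.05 s, during which the arm holds its last target. There are 200 camera calls.

## Working session

There is one attempt and no reset: what is moved stays moved. The work goes in short steps, Python scripts to look and compute and a shell command to move; the robot and the scene stay as the last step left them, time stands still between calls to the robot, and variables do not carry over. Pictures are saved under pics/ and viewed, about 8 in all and at most 12, crops included, and the job is handed in when it is done.

```bash
ls; mkdir -p pics; cat > h.py <<'E'
import numpy as np, cv2
from workcell import status, camera, bot
def K(c):
    f=c["color"].shape[0]/2/np.tan(np.radians(c["vfov"]/2)); return np.array([[f,0,c["cx"]],[0,f,c["cy"]],[0,0,1.]])
def ray(c,px):
    u=cv2.undistortPoints(np.array(px,float).reshape(-1,1,2),K(c),np.array(c["D"],float)).reshape(-1,2)
    R=cv2.Rodrigues(np.array(c["rvec"],float))[0]; t=np.array(c["tvec"],float).reshape(3)
    return -R.T@t, np.c_[u,np.ones(len(u))]@R
def onz(c,px,z):
    o,d=ray(c,px); return o+d*((z-o[2])/d[:,2])[:,None]
def proj(c,P):
    return cv2.projectPoints(np.array(P,float).reshape(-1,1,3),np.array(c["rvec"],float),np.array(c["tvec"],float),K(c),np.array(c["D"],float))[0].reshape(-1,2)
def snap(name,fn):
    c=camera(name); cv2.imwrite(f"pics/{fn}.png",cv2.cvtColor(c["color"],cv2.COLOR_RGB2BGR)); return c
E
python3 - <<'E'
from h import *
import pickle
for n in("top","scene"):
    c=snap(n,n+"0"); pickle.dump(c,open(n+".pkl","wb")); print(n,ray(c,[[280,210]]),c["vfov"],c["D"])
print(status.get_obs(),bot.grasp_offset)
E
```

```text
pics
top (array([0.50082798, 0.01006089, 1.13516554]), array([[ 0.06828992, -0.00312614, -0.99767772]])) 52.220468858664645 [-0.1265422  0.         0.         0.         0.       ]
scene (array([-0.0055852 , -0.39525562,  0.88731227]), array([[ 0.55395715,  0.35234874, -0.75463763]])) 44.81542947784805 [-0.16260135  0.          0.          0.          0.        ]
{'time': 0.1, 'q': array([7.09889474e+01, 5.00826148e+00, 1.00384470e+01, 9.50999561e+01,
       7.23980223e-04, 9.00000941e+01]), 'qd': array([ 0.03156538, -0.034217  ,  0.16121416, -0.00962681,  0.01091508,
       -0.06753195]), 'joint_efforts': array([-1.11379231e-04, -5.21557188e+01,  4.65655839e+01,  1.60055252e-02,
        2.04140832e-06, -1.12495165e-06]), 'ee_pos': array([0.17909045, 0.51980173, 0.23064607]), 'tcp_rot': array([ -90.59441884,   89.93022568, -109.605566  ]), 'wrist_force': array([ 0.06873375, -0.22062962,  0.31378446]), 'torque': array([-0.02161423, -0.01242823,  0.03023752]), 'opening': 0.08538953206565113} 0.0187
```

View pics/top0.png

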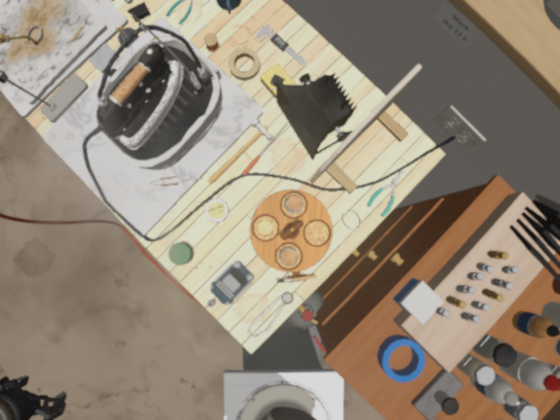

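View pics/scene0.png

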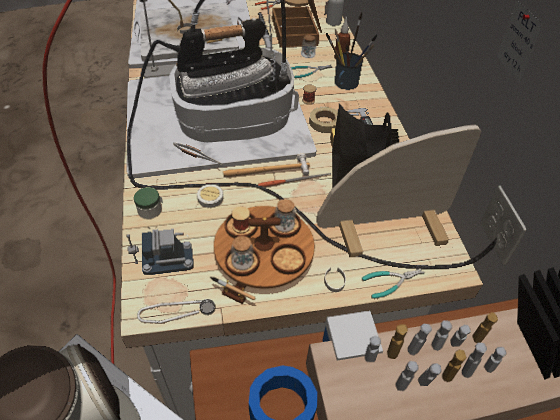

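The top view shows the green-lidded jar near (181,252), and the tray centre near (291,230) with the empty cup near (317,233). The brush rest is near (297,278). The scene view agrees: jar (147,200), empty cup (288,258). Next I measure these and check with a crop.

```bash
python3 - <<'E'
from h import *
import pickle
T=pickle.load(open("top.pkl","rb"));S=pickle.load(open("scene.pkl","rb"))
for c,z,n in((T,.05,"top"),(S,.05,"scene")):
    hsv=cv2.cvtColor(c["color"],cv2.COLOR_RGB2HSV)
    m=cv2.inRange(hsv,(45,50,20),(85,255,200))
    for k in cv2.findContours(m,cv2.RETR_EXTERNAL,cv2.CHAIN_APPROX_NONE)[0]:
        if cv2.contourArea(k)>100:
            e=cv2.fitEllipse(k); print(n,"green",e,onz(c,[e[0]],.05))
    m=cv2.inRange(hsv,(5,140,90),(16,255,255))
    m=cv2.morphologyEx(m,cv2.MORPH_OPEN,np.ones((3,3)))
    k=max((k for k in cv2.findContours(m,cv2.RETR_EXTERNAL,cv2.CHAIN_APPROX_NONE)[0] if abs(k[:,0]-([291,230] if n=="top" else [264,245])).max()<70),key=cv2.contourArea)
    e=cv2.fitEllipse(cv2.convexHull(k)); print(n,"tray",e,onz(c,[e[0]],.036))
def big(c,x,y,w,h,s): return cv2.cvtColor(cv2.resize(c["color"][y:y+h,x:x+w],None,fx=s,fy=s,interpolation=2),cv2.COLOR_RGB2BGR)
cv2.imwrite("pics/c1.png",np.hstack([big(T,235,185,115,115,3.4782609),big(S,200,185,120,120,10/3)]))
E
```

```text
Traceback (most recent call last):
ValueError: max() iterable argument is empty
```

```bash
python3 - <<'E'
from h import *
import pickle
T=pickle.load(open("top.pkl","rb"));S=pickle.load(open("scene.pkl","rb"))
def big(c,x,y,w,h,s): return cv2.cvtColor(cv2.resize(c["color"][y:y+h,x:x+w],None,fx=s,fy=s,interpolation=2),cv2.COLOR_RGB2BGR)
cv2.imwrite("pics/c1.png",np.hstack([big(T,235,185,115,115,400/115),big(S,200,185,120,120,10/3)]))
for c,n,p in((T,"top",[[181,252],[283,190],[255,235]]),(S,"scene",[[147,197],[222,225],[220,255]])):
    hsv=cv2.cvtColor(c["color"],cv2.COLOR_RGB2HSV)
    for a in p: print(n,a,hsv[a[1],a[0]],c["color"][a[1],a[0]])
E
```

```text
top [181, 252] [ 51  51 156] [134 156 125]
top [283, 190] [ 17  75 195] [195 171 138]
top [255, 235] [ 15 116 167] [167 129  91]
scene [147, 197] [ 60  58 105] [ 81 105  81]
scene [222, 225] [ 13 155 166] [166 108  65]
scene [220, 255] [ 13 149 174] [174 116  72]
```

View pics/c1.png

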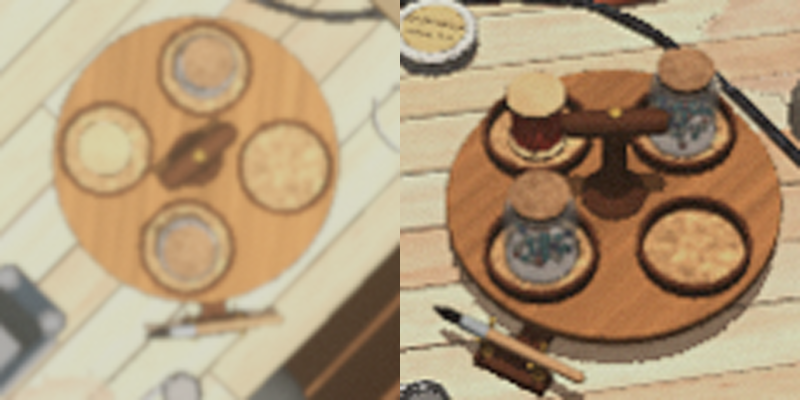

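The crop shows the tray centre at top px (291.5,230.9) and the empty cup at (316.9,232.7), to the right. The spool is opposite, with the jars above and below. The brush rest is at about (297,278).

```bash
python3 - <<'E'
from h import *
import pickle
T=pickle.load(open("top.pkl","rb"));S=pickle.load(open("scene.pkl","rb"))
a=400/115; t=lambda *p:[(235+x/a-.5+.5/a,185+y/a-.5+.5/a) for x,y in p]
s=lambda *p:[(200+x*.3-.35,185+y*.3-.35) for x,y in p]
np.set_printoptions(precision=4,suppress=True)
print("cups top E,S(front),W,N",C:=onz(T,t((285.5,166),(188.5,246.5),(107,148.5),(205.5,68)),.048),C.mean(0))
print("tray edge",E:=onz(T,t((53,160),(340,160),(196.5,16),(196.5,303)),.036))
print("tray ctr top",cv2.minEnclosingCircle(E[:,:2].astype(np.float32)))
print("cup scene",onz(S,s((694-400,247)),.046))
print("knob",onz(T,t((200,156)),.116),onz(S,s((614-400,112)),.116))
print("brush ends top",onz(T,t((150,332),(280,318)),.032),"scene",onz(S,s((437-400,310),(580-400,380)),.032))
for c,lo,n in((T,(38,25,40),"top"),(S,(45,40,30),"scene")):
    hsv=cv2.cvtColor(c["color"],cv2.COLOR_RGB2HSV)
    m=cv2.morphologyEx(cv2.inRange(hsv,lo,(85,255,220)),2,np.ones((3,3)))
    for k in cv2.findContours(m,0,1)[0]:
        (x,y),r=cv2.minEnclosingCircle(k)
        if abs(x-165)<40 and abs(y-225)<45 and r>6:
            e=cv2.fitEllipse(k);print(n,(x,y),r,e,onz(c,[e[0]],.05),"circ width",onz(c,[(x-r,y),(x+r,y)],.045))
# jar side/base in scene
print("vice corners",onz(T,[(212,303),(232,260),(256,272),(235,303)],.08))
E
```

```text
cups top E,S(front),W,N [[ 0.5177 -0.0862  0.048 ]
 [ 0.4597 -0.015   0.048 ]
 [ 0.5314  0.044   0.048 ]
 [ 0.5898 -0.0284  0.048 ]] [ 0.5247 -0.0214  0.048 ]
tray edge [[ 0.5235  0.0842  0.036 ]
 [ 0.5221 -0.1277  0.036 ]
 [ 0.6296 -0.0225  0.036 ]
 [ 0.4178 -0.0208  0.036 ]]
tray ctr top ((0.5236146450042725, -0.02174646593630314), 0.10606194287538528)
cup scene [[ 0.5139 -0.0897  0.046 ]]
knob [[ 0.5239 -0.0217  0.116 ]] [[ 0.5239 -0.0217  0.116 ]]
brush ends top [[ 0.3964  0.0135  0.032 ]
 [ 0.4059 -0.0825  0.032 ]] scene [[ 0.3929  0.0136  0.032 ]
 [ 0.4046 -0.0845  0.032 ]]
top (179.7443389892578, 253.38687133789062) 11.245515823364258 ((179.7888946533203, 253.2704620361328), (20.473682403564453, 21.714336395263672), 69.83186340332031) [[0.4665 0.262  0.05  ]] circ width [[0.4661 0.2925 0.045 ]
 [0.4661 0.2343 0.045 ]]
scene (146.0, 197.0) 12.369417190551758 ((145.8245086669922, 196.45152282714844), (17.1495361328125, 24.60175132751465), 78.8887710571289) [[0.464  0.2604 0.05  ]] circ width [[0.4491 0.2857 0.045 ]
 [0.4825 0.2401 0.045 ]]
vice corners [[0.3453 0.1752 0.08  ]
 [0.4507 0.1255 0.08  ]
 [0.421  0.0666 0.08  ]
 [0.3453 0.1186 0.08  ]]
```

```bash
cat >> h.py <<'E'
from scipy.spatial.transform import Rotation as Ro
def pose():
    o=status.get_obs(); return np.array(o["ee_pos"]),Ro.from_euler("xyz",o["tcp_rot"],degrees=True).as_matrix(),o
def go(x,y,z,jaw=None):
    p,R,o=pose(); h=np.degrees(np.arctan2(R[1,1],R[0,1]))
    d=R.T@(np.array([x,y,z])-p)*1000
    # positive turn about tool x (down) lowers heading
    dh=None if jaw is None else (h-jaw+180)%360-180
    print("t",round(o["time"],2),"p",p.round(4),"jaw",round(h,1),"down",R[:,0].round(3),"q",np.round(o["q"],1),"F",np.round(o["wrist_force"],1),"op",round(o["opening"],4)); print(" shift",d.round(1),"turn",dh)
E
python3 -c "
from h import *
go(.4655,.2615,.12,-6);go(.4655,.2615,.12,174)"
```

```text
t 0.1 p [0.1791 0.5198 0.2306] jaw 71.0 down [-0.    -0.001 -1.   ] q [71.   5.  10.  95.1  0.  90. ] F [ 0.1 -0.2  0.3] op 0.0854
 shift [ 110.8 -150.8  354.9] turn 76.98885327652818
t 0.1 p [0.1791 0.5198 0.2306] jaw 71.0 down [-0.    -0.001 -1.   ] q [71.   5.  10.  95.1  0.  90. ] F [ 0.1 -0.2  0.3] op 0.0854
 shift [ 110.8 -150.8  354.9] turn -103.01114672347184
```

```bash
python3 -m jog '14 -19 44 9.6; 28 -38 89 19.2; 42 -57 133 28.9; 55 -75 177 38.5; 69 -94 222 48.1; 83 -113 266 57.7; 97 -132 310 67.4; 111 -151 355 77' 1 30 && python3 -m jog '0 0 0 0;0 0 0 0;0 0 0 0;0 0 0 0;0 0 0 0;0 0 0 0;0 0 0 0;0 0 0 0'; python3 - <<'E'
from h import *
c=snap("scene","s1"); go(.4655,.2615,.014,-6)
im=cv2.imread("pics/s1.png"); o=[110,120,130,130]
cv2.imwrite("pics/c2.png",cv2.resize(im[110:260,90:250],None,fx=4,fy=4,interpolation=2))
E
```

```text
time: 1.1
ee_pos: [0.4665, 0.2603, 0.1196]
tcp_rot: [-69.5, 90.0, -165.8]
wrist_force: [0.3, 1.8, 0.2]
opening: 0.0851
time: 2.1
ee_pos: [0.4656, 0.2616, 0.1203]
tcp_rot: [-110.9, 90.0, 153.1]
wrist_force: [0.6, -0.5, -0.5]
opening: 0.0853
t 2.15 p [0.4656 0.2616 0.1203] jaw -6.0 down [ 0. -0. -1.] q [ 29.3   2.   -5.3  82.7  -0.  125.3] F [0.1 0.5 0.1] op 0.0856
 shift [ 1.063e+02 -1.000e-01  1.000e-01] turn -0.011209955713297859
```

View pics/c2.png

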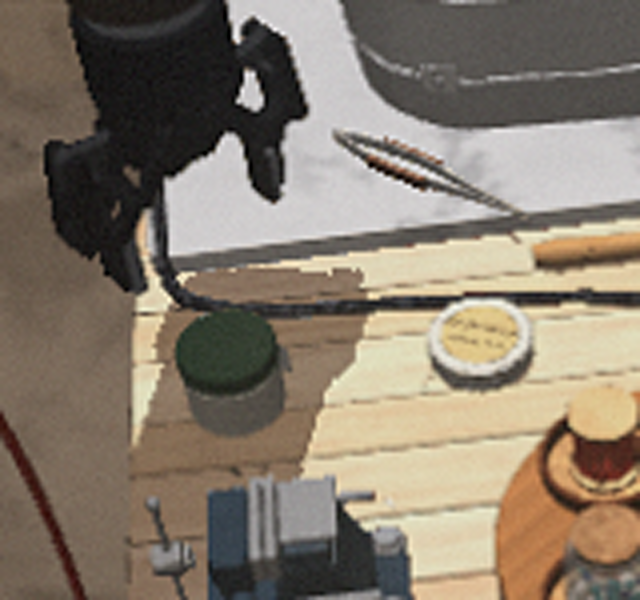

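The crop shows the open jaws above and in line with the jar (lid at crop (227,350)), and the fingers clear of the cable. Descend.

```bash
python3 -m jog '15 0 0 0;30 0 0 0;45 0 0 0;60 0 0 0;75 0 0 0;88 0 0 0;98 0 0 0;106 0 0 0' && python3 -m jog '0 0 0 0;0 0 0 0;0 0 0 0;0 0 0 0;0 0 0 0;0 0 0 0;0 0 0 0;0 0 0 0' 0.3 40;  python3 -m jog '0 0 0 0;0 0 0 0;-4 0 0 0;-8 0 0 0;-15 0 0 0;-22 0 0 0;-30 0 0 0;-40 0 0 0'; python3 - <<'E'
from h import *
c=snap("scene","s2"); go(.5171,-.0872,.2,-6)
im=cv2.imread("pics/s2.png"); 
cv2.imwrite("pics/c3.png",cv2.resize(im[110:260,90:250],None,fx=4,fy=4,interpolation=2))
E
```

```text
time: 3.15
ee_pos: [0.4656, 0.2616, 0.0137]
tcp_rot: [21.9, 90.0, -74.1]
wrist_force: [0.0, 0.5, 0.9]
opening: 0.0852
time: 4.15
ee_pos: [0.466, 0.2618, 0.0148]
tcp_rot: [126.0, 89.9, 30.0]
wrist_force: [0.1, -0.2, 6.1]
opening: 0.0556
time: 5.15
ee_pos: [0.4656, 0.2616, 0.0549]
tcp_rot: [-92.4, 90.0, 171.6]
wrist_force: [-0.2, -0.3, -1.3]
opening: 0.0558
t 5.2 p [0.4662 0.2619 0.0564] jaw -6.0 down [ 0.002  0.001 -1.   ] q [ 29.3   3.1 -11.3  75.5  -0.  125.3] F [ 0.2  0.9 -0.1] op 0.0561
 shift [-143.8   87.4  341.7] turn -0.010187908860160633
```

View pics/c3.png

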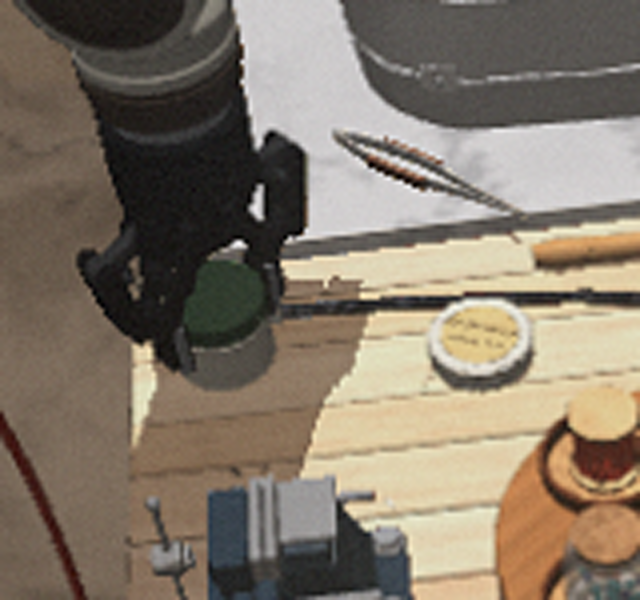

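Held between both pads (lid at crop (225,300)) and lifted clear. Next, lift it and carry it over the cup.

```bash
python3 -m jog '-25 0 0 0;-55 0 0 0;-90 0 0 0;-120 3 12 0;-138 10 38 0;-146 19 72 0;-146 29 112 0;-146 39 152 0' && python3 -m jog '0 10 40 0;0 20 80 0;0 29 116 0;0 37 146 0;0 43 168 0;0 46 182 0;0 48 189 0;0 48 190 0'; python3 -m jog '0 0 0 0;0 0 0 0;0 0 0 0;0 0 0 0;0 0 0 0;0 0 0 0;0 0 0 0;0 0 0 0'; python3 -c "
from h import *
go(.5171,-.0872,.09,-6)"
```

```text
time: 6.2
ee_pos: [0.4886, 0.1052, 0.2007]
tcp_rot: [103.9, 90.0, 7.9]
wrist_force: [0.0, -0.4, -1.5]
opening: 0.0557
time: 7.2
ee_pos: [0.5163, -0.0875, 0.2003]
tcp_rot: [-157.8, 90.0, 106.2]
wrist_force: [-1.3, 0.2, -0.9]
opening: 0.0559
time: 8.2
ee_pos: [0.5163, -0.0877, 0.2003]
tcp_rot: [162.4, 90.0, 66.4]
wrist_force: [-0.2, -0.7, -0.7]
opening: 0.0559
t 8.2 p [ 0.5163 -0.0877  0.2003] jaw -6.0 down [ 0.  0. -1.] q [-9.6  0.8  2.3 91.5  0.  86.4] F [-0.2 -0.7 -0.7] op 0.0559
 shift [110.3   0.7  -0.5] turn -0.012504443361279982
```

```bash
python3 -m jog '15 0 0 0;32 0 0 0;50 0 0 0;68 0 0 0;85 1 0 0;98 1 -1 0;107 1 -1 0;114 1 -1 0'; python3 - <<'E'
from h import *
import pickle
c=snap("scene","s3"); pickle.dump(c,open("s3.pkl","wb")); go(.5171,-.0872,.051,-6)
im=cv2.imread("pics/s3.png")
cv2.imwrite("pics/c4.png",cv2.resize(im[190:310,210:350],None,fx=5,fy=5,interpolation=2))
E
```

```text
time: 9.2
ee_pos: [0.5175, -0.0867, 0.086]
tcp_rot: [76.4, 90.0, -19.6]
wrist_force: [0.0, 0.6, -1.2]
opening: 0.0559
t 9.25 p [ 0.5172 -0.0867  0.0852] jaw -6.0 down [-0.001  0.    -1.   ] q [ -9.5   1.2 -10.   78.8   0.   86.5] F [-0.4 -0.3 -1.9] op 0.0557
 shift [34.2  0.   0.5] turn -0.00939454583763677
```

View pics/c4.png

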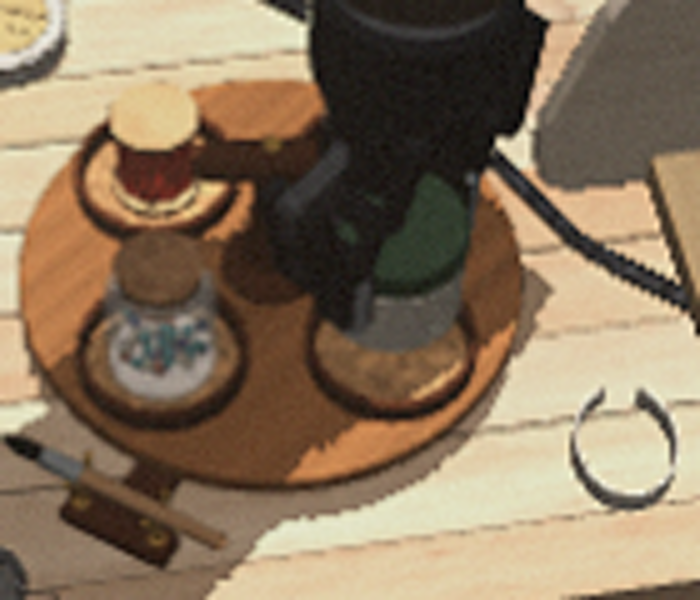

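The jar hangs above the empty cup (cup at crop (392,365)). I check its offset by projecting the ideal outline onto the picture.

```bash
python3 - <<'E'
from h import *
import pickle
c=pickle.load(open("s3.pkl","rb")); im=cv2.imread("pics/s3.png"); im=cv2.resize(im[190:310,210:350],None,fx=5,fy=5,interpolation=2)
a=np.linspace(0,2*np.pi,60)
def ring(x,y,z,r,col):
    p=(proj(c,np.c_[x+r*np.cos(a),y+r*np.sin(a),z+0*a])-[210,190]+.5)*5-.5
    cv2.polylines(im,[p.astype(int)],True,col,1)
p=(.5172,-.0869)
for z in(.071,.121): ring(*p,z,.029,(0,0,255))
ring(.5171,-.0872,.048,.0355,(255,255,0)); ring(.5239,-.0216,.036,.1065,(255,0,255))
cv2.imwrite("pics/c5.png",im)
E
```

```text
(no output)
```

View pics/c5.png

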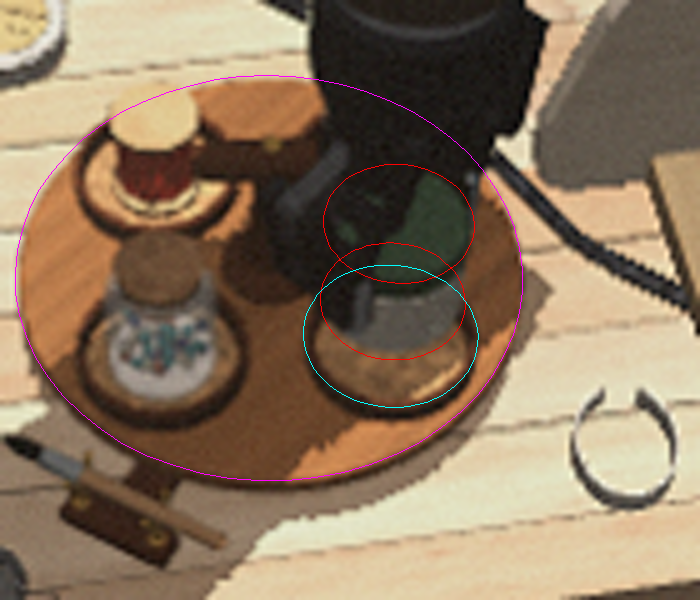

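```bash
python3 - <<'E'
from h import *
import pickle
c=pickle.load(open("s3.pkl","rb"))
a=np.linspace(0,2*np.pi,60)
im=cv2.resize(cv2.imread("pics/s1.png")[160:230,120:190],None,fx=8,fy=8,interpolation=2)
def ring(im,o,s,x,y,z,r,col):
    p=(proj(c,np.c_[x+r*np.cos(a),y+r*np.sin(a),z+0*a])-o+.5)*s-.5
    cv2.polylines(im,[p.astype(int)],True,col,1)
for z in(0,.05): ring(im,[120,160],8,.4655,.2615,z,.029,(0,0,255))
i2=cv2.resize(cv2.imread("pics/s3.png")[215:275,262:322],None,fx=8,fy=8,interpolation=2)
i2=cv2.convertScaleAbs(i2,alpha=1.6,beta=20)
for z in(.071,.121): ring(i2,[262,215],8,.5172,-.0869,z,.029,(0,0,255))
i2=cv2.copyMakeBorder(i2,0,80,0,0,0); im=cv2.resize(im,(560,560))
cv2.imwrite("pics/c6.png",np.hstack([im,i2])[:, :1040]); 
x=cv2.imread("pics/c6.png"); cv2.imwrite("pics/c6.png",cv2.resize(x,(800,431)))
E
```

```text
(no output)
```

View pics/c6.png

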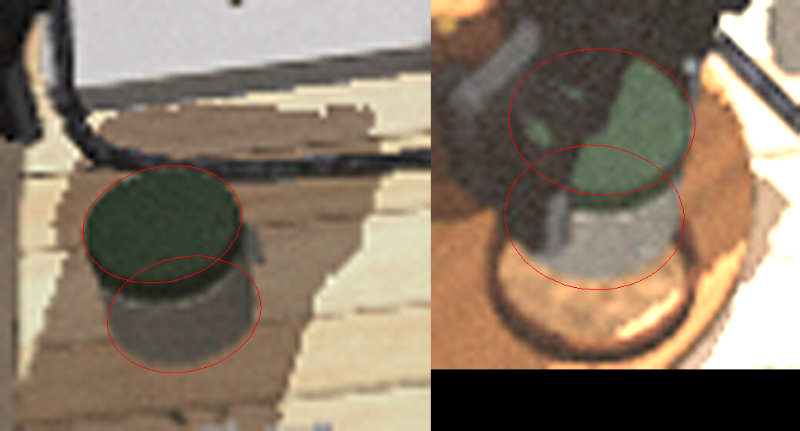

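The lid fits the projected ring in both views. The pot bottom is slightly narrower than the lid, which gives extra clearance. Lower slowly and watch the force.

```bash
python3 -m jog '5 0 0 0;10 0 0.3 0;14 0 0.5 0;18 0 0.5 0;21 0 0.5 0;24 0 0.5 0;26 0 0.5 0;28 0 0.5 0' && python3 -c "
from h import *
go(.5171,-.0874,.0505,-6)"
```

```text
time: 10.25
ee_pos: [0.5174, -0.0872, 0.0582]
tcp_rot: [73.4, 90.0, -22.6]
wrist_force: [-0.1, 0.8, -1.7]
opening: 0.0558
t 10.25 p [ 0.5174 -0.0872  0.0582] jaw -6.0 down [ 0. -0. -1.] q [ -9.6   1.8 -12.5  75.8  -0.   86.4] F [-0.1  0.8 -1.7] op 0.0558
 shift [ 7.7 -0.3  0.2] turn -0.010374217419098386
```

```bash
python3 -m jog '1 0 0 0;2 0 0 0;3 0 0 0;4 0 0 0;5 0 0 0;6 0 0 0;6.5 0 0 0;7 0 0 0'; python3 -c "
from h import *
go(.5171,-.0874,.0505,-6)"
```

```text
time: 11.25
ee_pos: [0.5174, -0.0873, 0.0513]
tcp_rot: [68.8, 90.0, -27.2]
wrist_force: [0.6, 0.3, -2.2]
opening: 0.056
t 11.25 p [ 0.5174 -0.0873  0.0513] jaw -6.0 down [ 0. -0. -1.] q [ -9.6   1.9 -13.1  75.   -0.   86.4] F [ 0.6  0.3 -2.2] op 0.056
 shift [ 0.8 -0.3  0.2] turn -0.012354319636699529
```

```bash
python3 -m jog '0.3 0 0 0;0.6 0 0 0;0.9 0 0 0;1.2 0 0 0;1.5 0 0 0;1.5 0 0 0;1.5 0 0 0;1.5 0 0 0'; python3 -c "
from h import *
go(.5171,-.0874,.0505,-6)"
```

```text
time: 12.25
ee_pos: [0.5178, -0.0873, 0.0508]
tcp_rot: [88.5, 89.9, -7.5]
wrist_force: [-1.4, 0.4, 8.1]
opening: 0.0558
t 12.25 p [ 0.5178 -0.0873  0.0508] jaw -6.0 down [ 0.001 -0.    -1.   ] q [ -9.6   1.9 -13.1  74.9   0.   86.4] F [-1.4  0.4  8.1] op 0.0558
 shift [ 0.3 -0.7  0.2] turn -0.0045221801146055896
```

The jar touched the cup floor at the expected height with about 8 N. Release and rise.

```bash
python3 -m jog '0 0 0 0;0 0 0 0;0 0 0 0;0 0 0 0;-4 0 0 0;-12 0 0 0;-25 0 0 0;-45 0 0 0' 0.85 && python3 -m jog '-30 0 0 0;-60 0 0 0;-85 0 0 0;-100 0 0 0;-105 0 0 0;-105 -10 -20 0;-105 -25 -50 0;-105 -40 -90 0' 0.5;  python3 - <<'E'
from h import *
import pickle
c=snap("scene","s4"); t=snap("top","t4"); pickle.dump((c,t),open("p4.pkl","wb")); go(.5239,-.0216,.09,39)
f=lambda n,x,y,w,h:cv2.resize(cv2.imread(n)[y:y+h,x:x+w],(400,400),interpolation=2)
cv2.imwrite("pics/c7.png",np.hstack([f("pics/t4.png",235,185,115,115),f("pics/s4.png",200,185,120,120)]))
E
```

```text
time: 13.25
ee_pos: [0.5172, -0.0872, 0.0957]
tcp_rot: [-91.1, 90.0, 172.9]
wrist_force: [-0.0, -0.1, -0.2]
opening: 0.0727
time: 14.25
ee_pos: [0.4863, 0.0069, 0.1989]
tcp_rot: [-81.6, 89.9, -177.7]
wrist_force: [-0.1, -0.6, 0.0]
opening: 0.0425
t 14.35 p [0.4859 0.009  0.1992] jaw -5.9 down [-0.001  0.001 -1.   ] q [ 1.  -4.3 -2.8 91.6  0.  96.9] F [ 0.7  0.1 -0.3] op 0.0428
 shift [109.2  41.1  26.6] turn -44.85416433984594
```

View pics/c7.png

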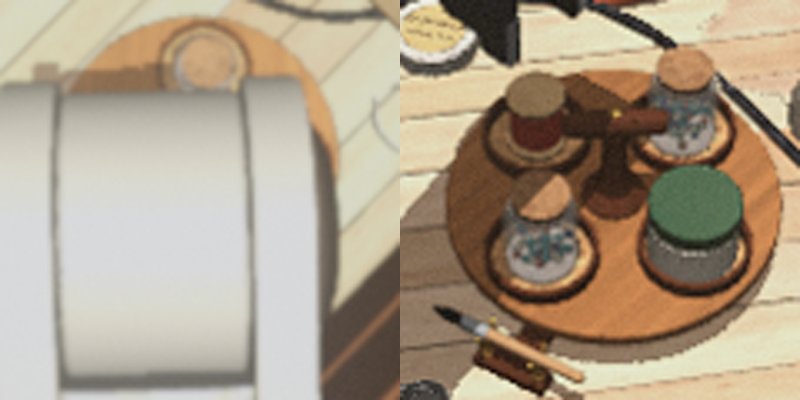

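The scene view shows the jar upright inside its cup (lid at crop (695,205)) and the tray not moved. Next, the handle.

```bash
python3 -m jog '0 6 4 -7.5;0 14 9 -15;0 22 14 -22.5;0 30 19 -30;0 37 24 -37.5;0 41 26.5 -45;0 41 26.5 -45;0 41 26.5 -45' && python3 -c "
from h import *
go(.5239,-.0217,.088,39.1)"
```

```text
time: 15.35
ee_pos: [0.5248, -0.0243, 0.1994]
tcp_rot: [-127.4, 90.0, -178.6]
wrist_force: [0.3, -0.2, 0.4]
opening: 0.0427
t 15.35 p [ 0.5248 -0.0243  0.1994] jaw 38.8 down [-0.001 -0.    -1.   ] q [-2.7  1.1  2.5 91.4 -0.  48.5] F [ 0.3 -0.2  0.4] op 0.0427
 shift [111.4   1.   -2.6] turn -0.28323207821802043
```

```bash
python3 -m jog '14 1 -2.6 0;30 1 -2.6 0;48 1 -2.6 0;66 1 -2.6 0;82 1 -2.6 0;95 1 -2.6 0;105 1 -2.6 0;111 1 -2.6 0' && python3 -m jog '0 0 0 0;0 0 0 0;0 0 0 0;0 0 0 0;0 0 0 0;0 0 0 0;0 0 0 0;0 0 0 0' 0.1 60; python3 -c "
from h import *
go(.5239,-.0217,.088,-38.9)"
```

```text
time: 16.35
ee_pos: [0.5241, -0.0216, 0.0883]
tcp_rot: [-122.3, 90.0, -173.3]
wrist_force: [-0.2, 0.0, 0.4]
opening: 0.0425
time: 17.35
ee_pos: [0.5246, -0.0213, 0.0892]
tcp_rot: [71.8, 89.9, 20.9]
wrist_force: [4.1, 4.2, 0.5]
opening: 0.0164
t 17.35 p [ 0.5246 -0.0213  0.0892] jaw 39.0 down [ 0.001  0.    -1.   ] q [-2.3  1.1 -9.7 79.2  0.  48.7] F [4.1 4.2 0.5] op 0.0164
 shift [ 1.2 -0.8 -0.1] turn 77.90556032251243
```

```bash
python3 -m jog '0 0 0 0.5;0 0 0 1.5;0 0 0 3;0 0 0 5;0 0 0 7.5;0 0 0 10;0 0 0 12.5;0 0 0 15' && python3 -m jog '0 0 0 2.5;0 0 0 5;0 0 0 7.5;0 0 0 10;0 0 0 12.5;0 0 0 15;0 0 0 17.5;0 0 0 20' && python3 -m jog '0 0 0 2.5;0 0 0 5;0 0 0 7.5;0 0 0 10;0 0 0 12.5;0 0 0 15;0 0 0 17.5;0 0 0 20' && python3 -m jog '0 0 0 2.5;0 0 0 5;0 0 0 7.5;0 0 0 10;0 0 0 12;0 0 0 13.5;0 0 0 14.5;0 0 0 15'; python3 - <<'E'
from h import *
import pickle
c=snap("scene","s5"); t=snap("top","t5"); pickle.dump((c,t),open("p5.pkl","wb")); go(.5239,-.0217,.088,-38.9)
f=lambda n,x,y,w,h:cv2.resize(cv2.imread(n)[y:y+h,x:x+w],(400,400),interpolation=2)
cv2.imwrite("pics/c8.png",np.hstack([f("pics/t5.png",235,185,115,115),f("pics/s5.png",200,185,120,120)]))
E
```

```text
time: 18.35
ee_pos: [0.5246, -0.0213, 0.0892]
tcp_rot: [90.0, 89.9, 23.9]
wrist_force: [3.5, 5.2, 0.7]
opening: 0.0163
time: 19.35
ee_pos: [0.5246, -0.0213, 0.0892]
tcp_rot: [108.2, 89.9, 22.1]
wrist_force: [3.2, 3.7, 1.5]
opening: 0.0165
time: 20.35
ee_pos: [0.5246, -0.0213, 0.0893]
tcp_rot: [131.5, 89.9, 25.4]
wrist_force: [2.7, 3.0, 2.0]
opening: 0.0161
time: 21.35
ee_pos: [0.5246, -0.0213, 0.0892]
tcp_rot: [146.7, 89.9, 25.7]
wrist_force: [2.3, 3.9, 1.6]
opening: 0.0164
t 21.45 p [ 0.5246 -0.0213  0.0892] jaw -31.0 down [ 0.001  0.001 -1.   ] q [ -2.3   1.1  -9.7  79.2   0.  118.7] F [3.5 4.3 1. ] op 0.0165
 shift [ 1.2 -0.4  0.7] turn 7.885820144615366
```

View pics/c8.png

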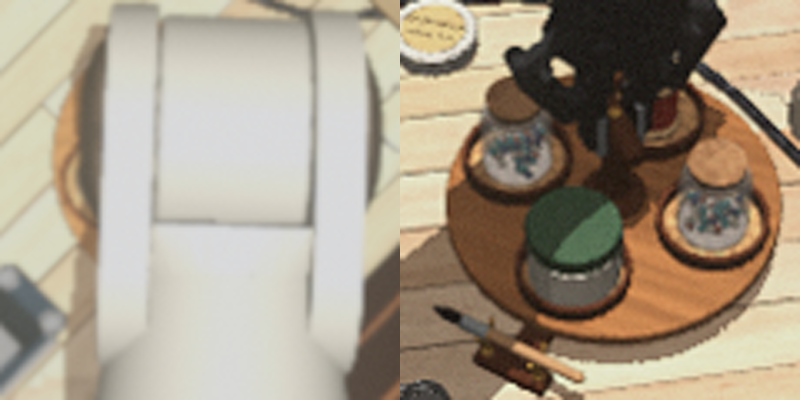

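The scene view shows the stand turning with the gripper. The jar (lid at crop (575,232)) is a few degrees short of the rest at (512,365). Now compute the remaining angle from lid fits and the brush-rest block.

```bash
python3 - <<'E'
from h import *
import pickle
T=pickle.load(open("top.pkl","rb"));S=pickle.load(open("scene.pkl","rb"));s4=pickle.load(open("p4.pkl","rb"))[0];s5=pickle.load(open("p5.pkl","rb"))[0]
L=[]
for c,box in((s4,(265,230,40,40)),(s5,(225,235,60,40))):
    x,y,w,h=box; hsv=cv2.cvtColor(c["color"],cv2.COLOR_RGB2HSV)
    m=np.zeros(hsv.shape[:2],np.uint8); m[y-5:y+h,x:x+w]=cv2.inRange(hsv,(48,60,25),(85,255,255))[y-5:y+h,x:x+w]
    m=cv2.morphologyEx(m,2,np.ones((3,3)))
    k=max(cv2.findContours(m,0,1)[0],key=cv2.contourArea); e=cv2.fitEllipse(cv2.convexHull(k)); p=onz(c,[e[0]],.08)[0,:2]; print("lid",e,p); L.append(p)
# axis from a known clockwise turn
th=np.radians(-70); R=np.array([[np.cos(th),-np.sin(th)],[np.sin(th),np.cos(th)]])
A=np.linalg.solve(np.eye(2)-R,L[1]-R@L[0]); ang=lambda v:np.degrees(np.arctan2(v[1],v[0]))%360
print("scene axis",A,"r",np.linalg.norm(L[1]-A),"jar ang",ang(L[0]-A),ang(L[1]-A))
print("robot-frame: cup at grasp ->", ang(np.array([.5174,-.0873])-[.5241,-.0215]))
# zoom of the rest from the first pictures
f=lambda c,x,y,w,h:cv2.cvtColor(cv2.resize(c["color"][y:y+h,x:x+w],(400,400),interpolation=2),cv2.COLOR_RGB2BGR)
cv2.imwrite("pics/c9.png",np.hstack([f(T,272,255,50,50),f(S,205,268,55,55)]))
E
```

```text
lid ((288.2011413574219, 245.64013671875), (22.363901138305664, 27.786455154418945), 96.54074096679688) [ 0.51972414 -0.08472362]
lid ((256.50726318359375, 255.8921356201172), (13.767634391784668, 26.156763076782227), 52.572967529296875) [ 0.46245371 -0.04887925]
scene axis [ 0.51668445 -0.0259061 ] r 0.05889600402930685 jar ang 272.9584078734378 202.95840787343775
robot-frame: cup at grasp -> 264.1859694309967
```

View pics/c9.png

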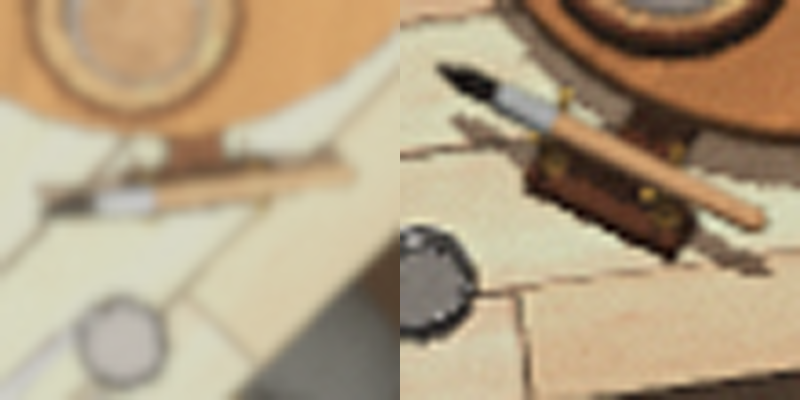

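Both zooms show the rest's arm, block and brush midpoint on one line. In the top view that is column ≈196 of the crop, with brush ends (42,205)–(355,170). In the scene view the brush ends are (440,68)–(762,225).

```bash
python3 - <<'E'
from h import *
import pickle
T=pickle.load(open("top.pkl","rb"));S=pickle.load(open("scene.pkl","rb"));s4=pickle.load(open("p4.pkl","rb"))[0];s5=pickle.load(open("p5.pkl","rb"))[0]
ang=lambda v:np.degrees(np.arctan2(v[1],v[0]))%360
t=lambda x,y:(272+x/8-.44,255+y/8-.44); s=lambda x,y:(205+x*.1375-.43,268+y*.1375-.43)
At=np.array([.5241,-.0215])
arm=onz(T,[t(195,150)],.01)[0,:2]; E=onz(T,[t(42,205),t(355,170)],.033)[:,:2]
print("top: arm ang",ang(arm-At),"brush mid",E.mean(0),ang(E.mean(0)-At),np.linalg.norm(E.mean(0)-At),"normal",ang(E[1]-E[0])-90,"len",np.linalg.norm(E[1]-E[0]))
E=onz(S,[s(40,68),s(362,225)],.033)[:,:2]
print("scene: mid",E.mean(0),"normal",ang(E[1]-E[0])-90,"len",np.linalg.norm(E[1]-E[0]))
L=[]
for c,(x,y,w,h) in((s4,(265,225,45,35)),(s5,(228,230,50,40))):
    rgb=c["color"].astype(int); m=np.zeros(rgb.shape[:2],np.uint8)
    m[y:y+h,x:x+w]=(((rgb[...,1]>rgb[...,0]+5)&(rgb[...,1]>rgb[...,2]+3))[y:y+h,x:x+w])*255
    m=cv2.morphologyEx(m,2,np.ones((3,3)))
    k=max(cv2.findContours(m,0,1)[0],key=cv2.contourArea); e=cv2.fitEllipse(cv2.convexHull(k)); p=onz(c,[e[0]],.082)[0,:2]; print("lid",np.round(e[0],1),np.round(e[1],1),p); L.append(p)
th=np.radians(-70); R=np.array([[np.cos(th),-np.sin(th)],[np.sin(th),np.cos(th)]])
A=np.linalg.solve(np.eye(2)-R,L[1]-R@L[0])
print("scene axis",A,"r",np.linalg.norm(L[1]-A),"jar ang",ang(L[0]-A),ang(L[1]-A),"scene mid from axis",ang(E.mean(0)-A),"jar now vs top axis",ang(L[1]-At))
E
```

```text
top: arm ang 186.3743701482673 brush mid [ 0.40142342 -0.03424122] 185.9294936216927 0.12333645641826299 normal 185.88789886377936 len 0.10089972660987707
scene: mid [ 0.39907037 -0.03520183] normal 186.91901421923114 len 0.10182076814252042
lid [288.2 245.7] [23.1 28.1] [ 0.51830011 -0.08564158]
lid [251.8 252.6] [23.3 28.8] [ 0.46221341 -0.0377446 ]
scene axis [ 0.52445874 -0.02164304] r 0.06429418627561355 jar ang 264.5033026473816 194.5033026473816 scene mid from axis 186.17166352141422 jar now vs top axis 194.70776068368784
```

Front bearing is about 186.2° (estimates 185.9–186.9), and the jar now stands at about 194.3°. Turn 8.1° more.

```bash
python3 -m jog '0 0 0 0.5;0 0 0 1.5;0 0 0 3;0 0 0 4.7;0 0 0 6.2;0 0 0 7.3;0 0 0 7.9;0 0 0 8.1' && python3 -m jog '0 0 0 0;0 0 0 0;0 0 0 0;0 0 0 0;0 0 0 0;0 0 0 0;0 0 0 0;0 0 0 0'; python3 - <<'E'
from h import *
c=snap("scene","s6"); go(.5239,-.0217,.088,-38.9)
ang=lambda v:np.degrees(np.arctan2(v[1],v[0]))%360
rgb=c["color"].astype(int); m=np.zeros(rgb.shape[:2],np.uint8); x,y,w,h=222,225,50,45
m[y:y+h,x:x+w]=(((rgb[...,1]>rgb[...,0]+5)&(rgb[...,1]>rgb[...,2]+3))[y:y+h,x:x+w])*255
m=cv2.morphologyEx(m,2,np.ones((3,3)))
e=cv2.fitEllipse(cv2.convexHull(max(cv2.findContours(m,0,1)[0],key=cv2.contourArea))); p=onz(c,[e[0]],.082)[0,:2]
print(np.round(e[0],1),np.round(e[1],1),p,ang(p-np.array([.52446,-.02164])))
im=cv2.imread("pics/s6.png"); cv2.imwrite("pics/c10.png",cv2.resize(im[185:305,200:320],(500,500),interpolation=2))
E
```

```text
time: 22.45
ee_pos: [0.5246, -0.0213, 0.0892]
tcp_rot: [156.9, 89.9, 27.8]
wrist_force: [2.9, 3.8, 1.1]
opening: 0.0162
time: 23.45
ee_pos: [0.5246, -0.0213, 0.0892]
tcp_rot: [158.5, 89.9, 29.4]
wrist_force: [2.9, 4.0, 0.5]
opening: 0.0163
t 23.5 p [ 0.5246 -0.0213  0.0892] jaw -39.1 down [ 0.001  0.001 -1.   ] q [ -2.3   1.1  -9.7  79.2   0.  126.8] F [3.3 4.5 0.7] op 0.0161
 shift [ 1.2 -0.3  0.8] turn -0.19997345595990623
[247.5 250.9] [23.  28.4] [ 0.46060109 -0.02841633] 186.05721937820786
```

View pics/c10.png

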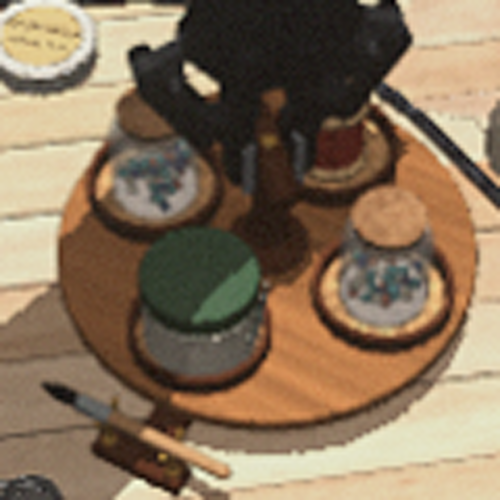

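The jar (lid at crop (200,280)) stands at 186.1°, against 186.2° for the rest (brush midpoint at crop (137,430)). It is upright in its cup and the handle is still between the pads. Hand in.

```bash
python3 -c "
from workcell import bot
print(bot.job_done())"
```

```text
the job is handed in; nothing more can be done
None
```

The squat jar is back in the empty cup and turned to the front, directly behind the brush rest. The gripper still holds the cross handle with a 60 N grip.

- **Placing:** I lowered the jar until it touched the cup floor with about 8 N, at the height expected for the floor. Pictures afterwards showed it upright in the cup and the tray unmoved.
- **Turning:** I gripped the handle and turned the stand about 78° clockwise, at no more than 20°/s.
- **Last check:** The jar stands at a bearing of 186.1°. The rest is at about 186.2°, though separate estimates of that ranged from 185.9° to 186.9°. The stand was still, with about 6 N on the wrist. I handed in at about 23.5 s of the 51 s allowed.
- **What disagreed:** My first fit of the lid after the turn was wrong because half the lid was in shadow, so I redid it. The two cameras' first positions for the empty cup differed by about 4 mm, probably because I had read the cup's outer wall as part of its rim. The jar still went in without touching the rim.
- **Other things on the bench:** I moved none of them on purpose, and the close-ups showed nothing shifted. I did not check every item one by one at the end.

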